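Sweep loose heat sinks into the catch tray

TASK

Clear the repair bench: use your fingertips as a broom and sweep the three small loose heat sinks across the mat and through the open side of the three-sided catch tray, until each one lies flat and wholly inside it. Slide them gently: never pinch or lift them, tip them up, or press hard on them (down onto the mat or against the tray's walls). Leave the solder reel, the standing capacitor and the multimeter where they are.

Things in the scene. Friction and masses are not known exactly. Their poses are not given: they have to be found in the camera images.
- sink0: one of three identical loose finned aluminium heat sinks, 36 (x) x 32 (y) x 16 (z) mm, about 40 g, lying flat on the mat, fins up. It pushes as a solid block, with ordinary dry friction on the mat and fingers: pushed near its centre it mostly follows the fingertips, but may turn and slip off sideways. Origin: centre of its underside; z up.
- sink1: one of three identical loose finned aluminium heat sinks, 36 (x) x 32 (y) x 16 (z) mm, about 40 g, lying flat on the mat, fins up. It pushes as a solid block, with ordinary dry friction on the mat and fingers: pushed near its centre it mostly follows the fingertips, but may turn and slip off sideways. Origin: centre of its underside; z up.
- sink2: one of three identical loose finned aluminium heat sinks, 36 (x) x 32 (y) x 16 (z) mm, about 40 g, lying flat on the mat, fins up. It pushes as a solid block, with ordinary dry friction on the mat and fingers: pushed near its centre it mostly follows the fingertips, but may turn and slip off sideways. Origin: centre of its underside; z up.
- tray: three-sided steel catch tray fixed to the mat: two side walls and a back wall, 22 mm high, 4 mm thick, no floor or sill (the mat runs in). Origin: on the mat at the middle of the open mouth, between the free ends of the side walls. x points inward to the back wall (its inner face at x = 120 mm), y runs along the mouth (inner faces of the side walls at y = -90 and +90 mm), z up.
- reel: bystander: solder reel standing on end, white rims 52 mm in diameter, 45 mm high. Origin: centre of its underside.
- capacitor: bystander: black electrolytic capacitor standing upright, 24 mm in diameter, 34 mm high, easily knocked over. Origin: centre of its underside.
- meter: bystander: teal multimeter lying on its back, 190 (x) x 90 (y) x 47 (z) mm. Origin: centre of its underside.

How it is judged:
At the end, for the whole second after the job is handed in: Each heat sink lies flat on the mat and at rest, its centre between the tray's walls and at least 16 mm inside the mouth line; the reel, capacitor and multimeter stand within 12 mm of where they were (x of sink0 in the frame of tray between 0.016 and 0.12 m and y of sink0 in the frame of tray between -0.09 and 0.09 m and height (world z) of each of sink0, sink1, sink2 below 0.004 m and angle between each of sink0, sink1, sink2, reel, capacitor, meter's own z axis and vertical below 0.15 rad and linear speed of each of sink0, sink1, sink2 below 0.01 m/s and x of sink1 in the frame of tray between 0.016 and 0.12 m and y of sink1 in the frame of tray between -0.09 and 0.09 m and x of sink2 in the frame of tray between 0.016 and 0.12 m and y of sink2 in the frame of tray between -0.09 and 0.09 m and distance of each of reel, capacitor, meter from where it was at the start of the episode below 0.012 m); the robot touches nothing.
It fails at once if a heat sink is lifted off the mat or tipped up (height (world z) of any of sink0, sink1, sink2 above 0.007 m or angle between any of sink0, sink1, sink2's own z axis and vertical above 0.4 rad).
It fails at once if a heat sink is pinched, or pressed with more than 15 N (contact force between the fingers and sink0 above 15 N or contact force between the fingers and sink1 above 15 N or contact force between the fingers and sink2 above 15 N).
It fails at once if the solder reel is knocked over or shifted by more than 12 mm (distance of reel from where it was at the start of the episode above 0.012 m or angle between reel's own z axis and vertical above 0.3 rad).
It fails at once if the capacitor is knocked over or shifted by more than 12 mm (distance of capacitor from where it was at the start of the episode above 0.012 m or angle between capacitor's own z axis and vertical above 0.3 rad).
It fails at once if the multimeter is knocked over or shifted by more than 12 mm (distance of meter from where it was at the start of the episode above 0.012 m or angle between meter's own z axis and vertical above 0.3 rad).
It also fails if it takes over 72 s, if anything falls off the work surface, if the arm or the gripper's body presses on something with over 40 N, if the wrist force passes 120 N, or if a joint passes its speed limit or range.

ROBOT

A 6-joint arm with a two-finger parallel gripper is mounted at the origin on the work surface. World frame = base frame: x ahead of the robot, y to its left, z up, the work surface at z = 0. Lengths are in m, angles in rad, forces in N, time in s.
With the tool pointing down it reaches from about 0.275 to 0.85 m from the base axis. Payload 5.2 kg.
Tool frame: the origin (TCP) lies on the centre line of the jaws, within the pads' length; the fingertips stand 8 mm ahead of it and the grasp point (between the pads) lies 11 mm behind it; z points along the fingers, y is the line along which they close (so a half turn about z gives the same grasp; the last joint's range is limited). The gripper opens to 85 mm and grips with 20 to 120 N. Pads are 22 mm wide; open, the fingers measure 114 mm over their backs; the gripper's body (76 mm by 85 mm) begins 54 mm behind the grasp point. The pads swing forward as they close: fully open they stand 13 mm farther back than shut.
Start: joints at [-1.488, 0.259, 1.535, -0, 1.348, -0.203], TCP at [0.155, -0.528, 0.239] pointing down, gripper open.
Joint ranges: [-3.14, 3.14], [-0.91, 2.08], [0.19, 2.58], [-1.22, 4.36], [0.22, 2.71], [-3.12, 3.12]. Speed limits (rad/s): [2.57, 2.57, 3.14, 3.14, 3.14, 3.14].

INTERFACE

Orientations are given as a unit quaternion [x, y, z, w].
In Python, from plant import ctrl gives the robot as it stands.
- The arm moves only by the shell command python3 -m inch 'ROWS' [FORCE]. ROWS is a JSON object of lists of equal length, an entry for each row: "translation": the shift along the tool's x, y, z in mm, a list of three; "turn": the turn, a rotation vector about the tool's x, y, z in rad, a list of three; "fingers": the opening, from -1 (shut) to 1 (fully open). In form: {"translation": [[dx, dy, dz], ...], "turn": [[rx, ry, rz], ...], "fingers": [fingers, ...]}. A call has exactly 10 rows; each row shifts and turns the commanded pose from where the row before left it, along the tool's axes as they then stand; what a row does not reach is not made up. A row lasts 1/12 s, in which the tool goes at most 41.7 mm and 7.16 degrees, less where a joint would pass 70% of its speed; a pose out of reach is approached as far as the arm can. A call with a gripper value outside its range is refused whole. The fingers move at their own pace and stop on an object; FORCE is the grip in N (left out, the last holds). Time passes only in rows, so rows that do not move let the fingers close, or fill a call up. It gives the time, the measured TCP pose, the force, the opening and the grip force at its end, in the units of the state.
- ctrl.sense(): the state, without advancing time (a new reading comes with each control period).
- ctrl.capture(name): name is "side" or "top" or "wrist"; returns (picture, depth): 400x640x3 uint8, red, green, blue; 400x640 float32, m along the optical axis (not along the pixel's ray), 0 where there is no reading.
- ctrl.get_calibration(name): a dict with "mtx" (3x3 intrinsics, pixels), "rvec" (rotation vector, rad) and "tvec" (3), from world to camera coordinates, as OpenCV has them. Camera axes: x right, y down, z forward; pixel columns grow to the right and rows downward; lengths in m; the calibration is good to about 2 mm. A picture is of the moment at which its call begins: read the wrist's pose just before it. get_calibration takes no time and is no camera call; for the wrist camera it gives the pose at the moment of the call.
- ctrl.hand_in(): hands the job in; it is judged then, once.
The state is a dict: "time": time; "joint_pos": joint angles; "joint_velocities": joint speeds; "tau": joint torques, N m; "position": TCP position; "ee_rot": TCP orientation; "contact_force": force on the tool from outside, world axes, zero at the start; "ft_torque": the same for the moment, N m; "gripper_width": opening from 0.0 (shut) to 1.0 (fully open); "finger_force": force on a finger pad.
Only numpy, scipy, OpenCV 4.12 (cv2) and the standard library are available. Lean on these libraries where they do the work, as an engineer would, in place of code of your own. Each camera call takes 0.05 s, during which the arm holds its last target. There are 200 camera calls.

## Working session

There is one attempt and no reset: what is moved stays moved. The work goes in short steps, Python scripts to look and compute and a shell command to move; the robot and the scene stay as the last step left them, time stands still between calls to the robot, and variables do not carry over. Pictures are saved under pics/ and viewed, at most 10 in all, crops included, and the job is handed in when it is done.

```bash
ls; mkdir -p pics
cat > h.py <<'E'
import numpy as np, cv2
from plant import ctrl
def cal(n):
    c=ctrl.get_calibration(n);R=cv2.Rodrigues(np.array(c["rvec"],float))[0]
    return np.array(c["mtx"],float),R,np.array(c["tvec"],float).ravel()
def ray(c,uv,z):
    K,R,t=c;uv=np.atleast_2d(np.array(uv,float));d=np.c_[uv,np.ones(len(uv))]@np.linalg.inv(K).T@R
    o=-R.T@t;return o+d*((z-o[2])/d[:,2])[:,None]
def pts(c,depth):
    K,R,t=c;h,w=depth.shape;u,v=np.meshgrid(np.arange(w),np.arange(h))
    p=np.stack([u,v,np.ones_like(u)],-1)@np.linalg.inv(K).T*depth[...,None]
    return (p-t)@R
E
python3 - <<'E'
from h import *
for n in("top","side"):
    c=cal(n);p,d=ctrl.capture(n);cv2.imwrite(f"pics/{n}0.png",p[...,::-1]);np.savez(f"{n}0.npz",p=p,d=d)
    print(n,-c[1].T@c[2],c[0][0,0],(d>0).mean())
s=ctrl.sense();print(s["time"],s["position"],s["ee_rot"],s["gripper_width"])
E
```

```text
pics
top [ 0.46125826 -0.14185018  0.87605131] 413.63283295926027 0.99585546875
side [ 0.46807935 -1.05765986  0.59478622] 496.7559970131791 0.9959375
0.1 [ 0.15504208 -0.52722412  0.23855268] [ 9.89806788e-01  1.42414323e-01  5.27389378e-05 -8.24549717e-04] 0.9958084535716766
```

View pics/top0.png

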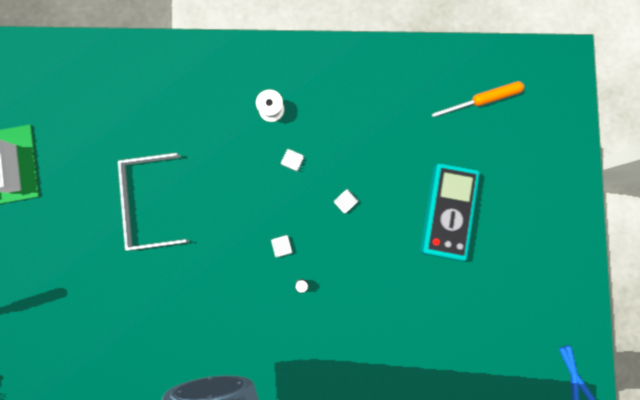

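View pics/side0.png

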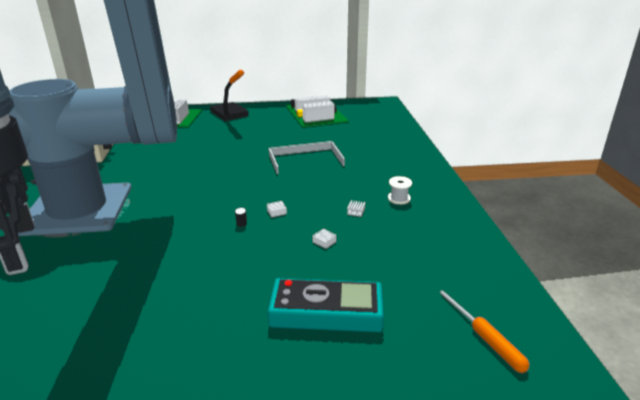

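The top view shows the sinks at about (292,160), (346,202) and (282,246). The tray is at (120–187, 155–248) with its mouth facing right. The reel is at (270,105), the capacitor at (302,286) and the meter at (452,212). The side view agrees.

Run:
```python
from h import *
f=np.load("top0.npz");p,d=f["p"],f["d"];c=cal("top");P=pts(c,d)
g=np.load("side0.npz");cs=cal("side");Ps=pts(cs,g["d"])
print("mat z",np.median(P[100:300,200:260,2]), "side", np.median(Ps[180:230,290:310,2]))
hsv=cv2.cvtColor(p,cv2.COLOR_RGB2HSV)
m=((hsv[...,1]<90)&(hsv[...,2]>90)).astype(np.uint8)
m[:,:100]=0;m[:50]=0;m[370:]=0;m[:,480:]=0
for ct in cv2.findContours(m,cv2.RETR_EXTERNAL,cv2.CHAIN_APPROX_NONE)[0]:
    if cv2.contourArea(ct)<40: continue
    k=np.zeros_like(m);cv2.drawContours(k,[ct],-1,1,-1)
    z=np.percentile(P[k>0][:,2],80)
    w=ray(c,ct[:,0],z)[:,:2]
    r=cv2.minAreaRect((w*1000).astype(np.float32))
    print(cv2.boundingRect(ct),"z%.4f"%z,np.round(r[0],1),np.round(r[1],1),round(r[2],1))
    if cv2.boundingRect(ct)[2]>40: print(np.round(cv2.boxPoints(r)),)
# side view
hs=cv2.cvtColor(g["p"],cv2.COLOR_RGB2HSV);ms=((hs[...,1]<90)&(hs[...,2]>80)).astype(np.uint8);ms[:130]=0;ms[270:]=0;ms[:,:230]=0;ms[:,430:]=0
for ct in cv2.findContours(ms,cv2.RETR_EXTERNAL,cv2.CHAIN_APPROX_NONE)[0]:
    if cv2.contourArea(ct)<40: continue
    k=np.zeros_like(ms);cv2.drawContours(k,[ct],-1,1,-1);q=Ps[k>0]
    print("side",cv2.boundingRect(ct),np.round(np.median(q,0)*1000),np.round(np.percentile(q[:,2],[10,90])*1000))
tray=ray(c,[(120,161),(178,155),(187,242),(127,248)],0.022);print(np.round(tray*1000))
```

```text
mat z -0.0004575493160221245 side 0.0004295542944907113
(295, 280, 14, 13) z0.0344 [ 387.7 -109.2] [25.4 23.8] 46.5
(456, 242, 9, 8) z0.0430 [ 472.9 -425.5] [13.9 16.1] 0.9
(444, 240, 8, 8) z0.0430 [ 476.5 -400.7] [14.  14.2] 0.9
(271, 235, 22, 22) z0.0149 [466.5 -65.5] [39.7 38.1] 16.8
(440, 208, 24, 24) z0.0444 [ 525.2 -408.7] [46.2 46.4] 44.9
(334, 189, 24, 24) z0.0152 [ 562.2 -197.6] [37.1 40.3] 45.6
(440, 172, 35, 31) z0.0422 [ 591.9 -421.9] [65.4 54.3] 80.1
(117, 153, 72, 98) z0.0211 [555.8 205.8] [192.  131.8] 8.7
[[451. 256.]
 [471. 126.]
 [661. 155.]
 [641. 285.]]
(281, 149, 23, 22) z0.0150 [648.9 -83.4] [41.1 38. ] 65.2
(432, 100, 43, 17) z0.0104 [ 768.3 -427.3] [12.4 94.7] 17.0
[[ 749. -384.]
 [ 776. -474.]
 [ 788. -471.]
 [ 760. -380.]]
(255, 89, 30, 33) z0.0456 [756.7 -37.8] [70.1 56.8] 27.5
side (312, 229, 24, 20) [ 564. -203.   12.] [ 1. 17.]
side (235, 207, 11, 8) [ 389. -111.   34.] [30. 36.]
side (267, 201, 20, 17) [468. -75.  13.] [ 1. 17.]
side (347, 200, 19, 17) [650. -88.   8.] [ 0. 17.]
side (388, 176, 25, 29) [762. -47.  26.] [ 1. 47.]
side (269, 141, 76, 33) [555. 261.  11.] [ 1. 21.]
[[639. 278.  22.]
 [653. 157.  22.]
 [471. 128.  22.]
 [457. 251.  22.]]
```

```bash
python3 -m inch '{"translation":[[0,0,14],[0,0,14],[0,0,14],[0,0,14],[0,0,14],[0,0,14],[0,0,14],[0,0,14],[0,0,14],[0,0,14]],"turn":[[0,0,-0.104],[0,0,-0.104],[0,0,-0.104],[0,0,-0.104],[0,0,-0.104],[0,0,-0.104],[0,0,-0.104],[0,0,-0.104],[0,0,-0.104],[0,0,-0.104]],"fingers":[-0.4,-0.4,-0.4,-0.4,-0.4,-0.4,-0.4,-0.4,-0.4,-0.4]}' 20
cat >> h.py <<'E'
from scipy.spatial.transform import Rotation as Ro
def go(x,y,z=None):
    s=ctrl.sense();p=np.array(s["position"]);R=Ro.from_quat(s["ee_rot"]).as_matrix()
    q=np.array([x,y,p[2]*1000 if z is None else z])
    print("t%.1f"%s["time"],"pos",np.round(p*1000,1),"yaw %.1f tilt"%np.degrees(np.arctan2(R[1,0],R[0,0])),np.round(R[:,2],3),"w%.2f"%s["gripper_width"],"F",np.round(s["contact_force"],1),"-> tool mm",np.round(R.T@(q-p*1000),1))
E
python3 -c "
from h import *
go(454,-114)
p,d=ctrl.capture('side');cv2.imwrite('pics/s1.png',p[:,:,::-1])
p,d=ctrl.capture('wrist');cv2.imwrite('pics/w1.png',p[:,:,::-1]);np.savez('w1.npz',p=p,d=d)
c=cal('wrist');print(-c[1].T@c[2],c[1][2])"
```

```text
time: 0.93
position: [0.1551, -0.5273, 0.0983]
ee_rot: [0.787, 0.617, 0.0, -0.0]
contact_force: [0.2, -0.9, -0.4]
gripper_width: 0.302
finger_force: 0.0
t0.9 pos [ 155.1 -527.3   98.3] yaw 76.3 tilt [-0.     0.001 -1.   ] w0.30 F [ 0.2 -0.9 -0.4] -> tool mm [4.725e+02 1.922e+02 4.000e-01]
[ 0.1736945  -0.45471716  0.23266126] [-0.07103714 -0.27662832 -0.9583478 ]
```

View pics/w1.png

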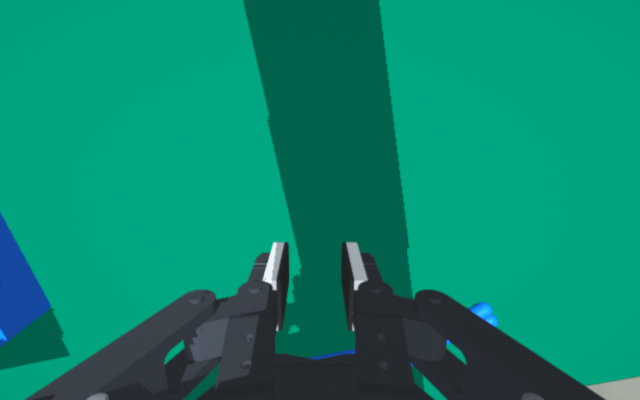

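The wrist view shows the two light pads, with their tips at about (280,245) and (350,245). The camera is on the tool's +x side, looking along the push direction.

```bash
python3 -c "
from h import *
f=np.load('w1.npz');P=pts(cal('wrist'),f['d'])
m=np.zeros((400,640),bool);m[230:300,225:405]=1
q=P[m];q=q[(q[:,2]>.04)]
s=ctrl.sense();R=Ro.from_quat(s['ee_rot']).as_matrix();l=(q-np.array(s['position']))@R*1000
print('tool extents',np.round(np.percentile(l,[0.5,2,50,98,99.5],axis=0),1))
t=l[l[:,2]>np.percentile(l[:,2],97)];print(np.round(t[:12],1))
"
python3 -m inch '{"translation":[[32,13,0],[32,13,0],[32,13,0],[32,13,0],[32,13,0],[32,13,0],[32,13,0],[32,13,0],[32,13,0],[32,13,0]],"turn":[[0,0,0],[0,0,0],[0,0,0],[0,0,0],[0,0,0],[0,0,0],[0,0,0],[0,0,0],[0,0,0],[0,0,0]],"fingers":[-0.4,-0.4,-0.4,-0.4,-0.4,-0.4,-0.4,-0.4,-0.4,-0.4]}'
python3 -m inch '{"translation":[[30,12,0],[30,12,0],[30,12,0],[30,12,0],[30,12,0],[1,1,0],[0,0,0],[0,0,0],[0,0,0],[0,0,0]],"turn":[[0,0,0],[0,0,0],[0,0,0],[0,0,0],[0,0,0],[0,0,0],[0,0,0],[0,0,0],[0,0,0],[0,0,0]],"fingers":[-0.4,-0.4,-0.4,-0.4,-0.4,-0.4,-0.4,-0.4,-0.4,-0.4]}'
python3 -c "
from h import *
go(454,-114,15)"
```

```text
tool extents [[  -9.8  -28.5 -135.5]
 [  -5.8  -25.2  -44. ]
 [  10.7    0.9  -23.7]
 [  13.7   26.7    2.2]
 [  74.    30.1    5.3]]
[[ 11.1 -18.5   1.6]
 [ 10.2 -17.8   3.5]
 [ 11.1 -17.1   1.5]
 [ 11.  -16.6   1.7]
 [ 10.8 -16.2   2.2]
 [ 10.6 -15.8   2.6]
 [ 11.  -15.3   1.7]
 [ 10.5 -14.5   2.9]
 [ 11.1 -13.9   1.6]
 [ 10.6 -13.5   2.7]
 [ 10.3 -13.1   3.3]
 [ 11.1 -12.5   1.6]]
time: 1.87
position: [0.3598, -0.2477, 0.1003]
ee_rot: [0.789, 0.614, 0.0, 0.001]
contact_force: [0.5, -1.3, 0.3]
gripper_width: 0.3
finger_force: 0.0
time: 2.7
position: [0.4541, -0.1181, 0.0995]
ee_rot: [0.789, 0.614, -0.0, 0.0]
contact_force: [-0.0, -0.0, -0.3]
gripper_width: 0.301
finger_force: 0.0
t2.7 pos [ 454.1 -118.1   99.5] yaw 75.8 tilt [-0. -0. -1.] w0.30 F [-0.  -0.  -0.3] -> tool mm [ 4.  -1.1 84.5]
```

```bash
python3 -m inch '{"translation":[[0,-1,14],[0,0,14],[0,0,14],[0,0,14],[0,0,12],[0,0,8],[0,0,6],[0,0,4],[0,0,0],[0,0,0]],"turn":[[0,0,0],[0,0,0],[0,0,0],[0,0,0],[0,0,0],[0,0,0],[0,0,0],[0,0,0],[0,0,0],[0,0,0]],"fingers":[-0.4,-0.4,-0.4,-0.4,-0.4,-0.4,-0.4,-0.4,-0.4,-0.4]}'
python3 -c "
from h import *
go(531,194,13)
p,d=ctrl.capture('wrist');cv2.imwrite('pics/w2.png',p[:,:,::-1])"
```

```text
time: 3.53
position: [0.4537, -0.1171, 0.0135]
ee_rot: [0.788, 0.615, 0.0, 0.0]
contact_force: [-0.4, -0.7, 0.2]
gripper_width: 0.299
finger_force: 0.0
t3.5 pos [ 453.7 -117.1   13.5] yaw 75.9 tilt [ 0. -0. -1.] w0.30 F [-0.4 -0.7  0.2] -> tool mm [320.6  -0.7   0.5]
```

View pics/w2.png

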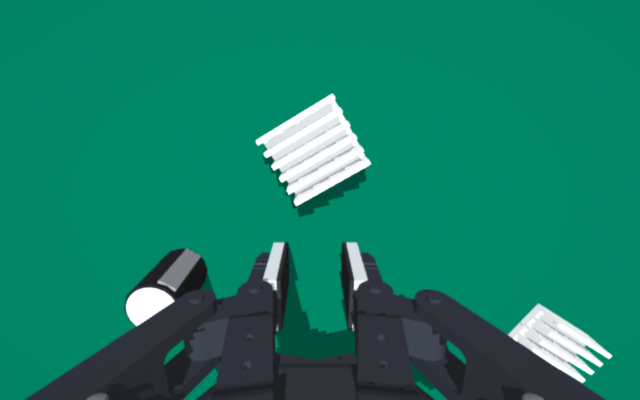

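The wrist view shows the sink centred ahead of the two tips at about (313,150). The capacitor is clear on the left at about (165,290). I'll push, stopping before the mouth to check.

```bash
python3 -m inch '{"translation":[[6,0,0],[6,0,0],[6,0,0],[6,0,0],[8,0,0],[8,0,0],[8,0,0],[8,0,0],[8,0,0],[8,0,0]],"turn":[[0,0,0],[0,0,0],[0,0,0],[0,0,0],[0,0,0],[0,0,0],[0,0,0],[0,0,0],[0,0,0],[0,0,0]],"fingers":[-0.4,-0.4,-0.4,-0.4,-0.4,-0.4,-0.4,-0.4,-0.4,-0.4]}'
python3 -m inch '{"translation":[[8,0,0],[8,0,0],[8,0,0],[8,0,0],[8,0,0],[8,0,0],[8,0,0],[8,0,0],[8,0,0],[8,0,0]],"turn":[[0,0,0],[0,0,0],[0,0,0],[0,0,0],[0,0,0],[0,0,0],[0,0,0],[0,0,0],[0,0,0],[0,0,0]],"fingers":[-0.4,-0.4,-0.4,-0.4,-0.4,-0.4,-0.4,-0.4,-0.4,-0.4]}'
python3 -c "
from h import *
go(531,194,13)
p,d=ctrl.capture('wrist');cv2.imwrite('pics/w3.png',p[:,:,::-1])"
```

```text
time: 4.42
position: [0.4713, -0.0461, 0.0133]
ee_rot: [0.788, 0.616, -0.0, 0.0]
contact_force: [0.1, -0.5, -0.2]
gripper_width: 0.305
finger_force: 0.2
time: 5.25
position: [0.4907, 0.0314, 0.0133]
ee_rot: [0.788, 0.615, -0.0, -0.0]
contact_force: [0.2, -0.4, -0.6]
gripper_width: 0.301
finger_force: 0.2
t5.2 pos [490.7  31.4  13.3] yaw 76.0 tilt [-0.  0. -1.] w0.30 F [ 0.2 -0.4 -0.6] -> tool mm [167.5  -0.3   0.3]
```

View pics/w3.png

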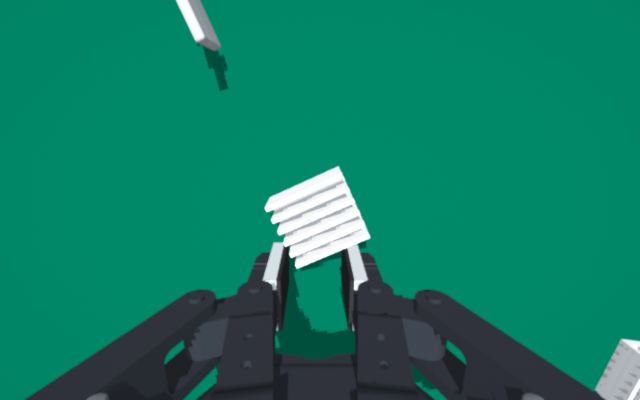

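The sink is cradled in the gap and square enough, and the tray wall end is at about (210,45), to the left of the path. I'll drift slightly right for clearance.

```bash
python3 -m inch '{"translation":[[8,0.6,0],[8,0.6,0],[8,0.6,0],[8,0.6,0],[8,0.6,0],[8,0.6,0],[8,0.6,0],[8,0.6,0],[8,0.6,0],[8,0.6,0]],"turn":[[0,0,0],[0,0,0],[0,0,0],[0,0,0],[0,0,0],[0,0,0],[0,0,0],[0,0,0],[0,0,0],[0,0,0]],"fingers":[-0.4,-0.4,-0.4,-0.4,-0.4,-0.4,-0.4,-0.4,-0.4,-0.4]}'
python3 -m inch '{"translation":[[8,0.3,0],[8,0.3,0],[8,0.3,0],[8,0.3,0],[8,0,0],[8,0,0],[8,0,0],[7,0,0],[5,0,0],[3,0,0]],"turn":[[0,0,0],[0,0,0],[0,0,0],[0,0,0],[0,0,0],[0,0,0],[0,0,0],[0,0,0],[0,0,0],[0,0,0]],"fingers":[-0.4,-0.4,-0.4,-0.4,-0.4,-0.4,-0.4,-0.4,-0.4,-0.4]}'
python3 -c "
from h import *
go(531,194,13)
c=cal('wrist')
p,d=ctrl.capture('wrist');cv2.imwrite('pics/w4.png',p[:,:,::-1])"
```

```text
time: 6.13
position: [0.516, 0.1076, 0.0133]
ee_rot: [0.788, 0.615, -0.0, -0.0]
contact_force: [-1.1, -0.1, 0.9]
gripper_width: 0.301
finger_force: 0.1
time: 6.97
position: [0.5343, 0.1761, 0.0133]
ee_rot: [0.788, 0.616, 0.0, 0.0]
contact_force: [-0.6, -0.2, -0.6]
gripper_width: 0.301
finger_force: 0.1
t7.0 pos [534.3 176.1  13.3] yaw 76.0 tilt [ 0.  0. -1.] w0.30 F [-0.6 -0.2 -0.6] -> tool mm [16.5 -7.5  0.3]
```

View pics/w4.png

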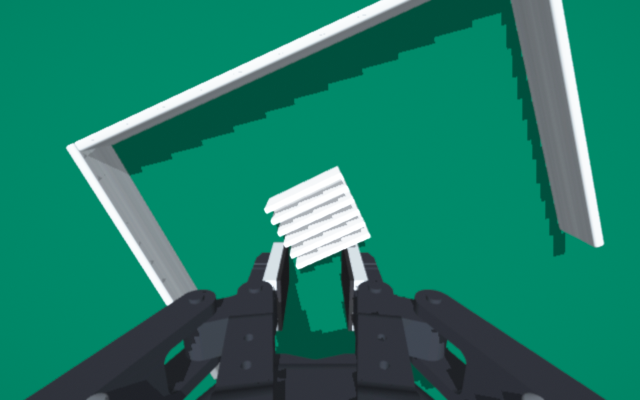

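The sink is inside the tray, cradled at about (317,217). I'll push about 15 mm more, then back off and rise.

```bash
python3 -m inch '{"translation":[[4,0,0],[4,0,0],[4,0,0],[3,0,0],[0,0,0],[-4,0,0],[-10,0,0],[-10,0,0],[-10,0,0],[-10,0,0]],"turn":[[0,0,0],[0,0,0],[0,0,0],[0,0,0],[0,0,0],[0,0,0],[0,0,0],[0,0,0],[0,0,0],[0,0,0]],"fingers":[-0.4,-0.4,-0.4,-0.4,-0.4,-0.4,-0.4,-0.4,-0.4,-0.4]}'
python3 -m inch '{"translation":[[0,0,-20],[0,0,-20],[0,0,-20],[0,0,-20],[0,0,0],[0,0,0],[0,0,0],[0,0,0],[0,0,0],[0,0,0]],"turn":[[0,0,0],[0,0,0],[0,0,0],[0,0,0],[0,0,-0.096],[0,0,-0.096],[0,0,-0.096],[0,0,-0.096],[0,0,0],[0,0,0]],"fingers":[-0.4,-0.4,-0.4,-0.4,-0.4,-0.4,-0.4,-0.4,-0.4,-0.4]}'
python3 -c "
from h import *
go(656,-132,13)"
```

```text
time: 7.85
position: [0.5266, 0.1458, 0.0133]
ee_rot: [0.788, 0.615, -0.0, -0.0]
contact_force: [0.4, -0.3, -0.2]
gripper_width: 0.3
finger_force: 0.0
time: 8.68
position: [0.5269, 0.1464, 0.0933]
ee_rot: [0.658, 0.753, -0.0, -0.0]
contact_force: [-0.4, -1.1, -0.6]
gripper_width: 0.298
finger_force: 0.0
t8.7 pos [526.9 146.4  93.3] yaw 97.8 tilt [-0. -0. -1.] w0.30 F [-0.4 -1.1 -0.6] -> tool mm [-293.3   90.4   80.3]
```

```bash
python3 -m inch '{"translation":[[-33,10,0],[-33,10,0],[-33,10,0],[-33,10,0],[-33,10,0],[-33,10,0],[-33,10,0],[-33,10,0],[-29,10,0],[0,0,0]],"turn":[[0,0,0],[0,0,0],[0,0,0],[0,0,0],[0,0,0],[0,0,0],[0,0,0],[0,0,0],[0,0,0],[0,0,0]],"fingers":[-0.4,-0.4,-0.4,-0.4,-0.4,-0.4,-0.4,-0.4,-0.4,-0.4]}'
python3 -m inch '{"translation":[[0,0,0],[0,0,14],[0,0,14],[0,0,14],[0,0,14],[0,0,10],[0,0,8],[0,0,6],[0,0,0],[0,0,0]],"turn":[[0,0,0],[0,0,0],[0,0,0],[0,0,0],[0,0,0],[0,0,0],[0,0,0],[0,0,0],[0,0,0],[0,0,0]],"fingers":[-0.4,-0.4,-0.4,-0.4,-0.4,-0.4,-0.4,-0.4,-0.4,-0.4]}'
python3 -c "
from h import *
go(610,193,13)
p,d=ctrl.capture('wrist');cv2.imwrite('pics/w5.png',p[:,:,::-1])"
```

```text
time: 9.52
position: [0.6589, -0.1373, 0.0932]
ee_rot: [0.659, 0.752, -0.0, 0.002]
contact_force: [0.6, 0.0, -1.1]
gripper_width: 0.302
finger_force: 0.0
time: 10.35
position: [0.6568, -0.1303, 0.0134]
ee_rot: [0.656, 0.754, -0.0, -0.0]
contact_force: [-0.0, -0.5, 0.3]
gripper_width: 0.306
finger_force: 0.0
t10.3 pos [ 656.8 -130.3   13.4] yaw 98.0 tilt [-0.  0. -1.] w0.31 F [-0.  -0.5  0.3] -> tool mm [326.6  -1.6   0.4]
```

View pics/w5.png

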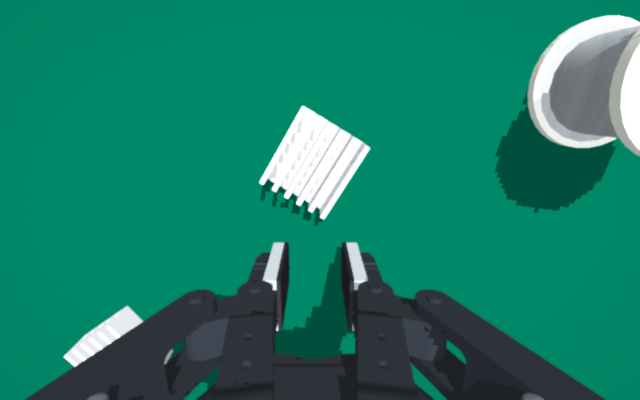

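The sink is centred at about (315,163), and the reel is clear on the right at (590,85).

```bash
cat >> h.py <<'E'
def wlook():
    c=cal("wrist");s=ctrl.sense();p,d=ctrl.capture("wrist");R=Ro.from_quat(s["ee_rot"]).as_matrix()
    P=pts(c,d);hsv=cv2.cvtColor(p,cv2.COLOR_RGB2HSV)
    m=((hsv[...,1]<60)&(hsv[...,2]>110)&(P[...,2]>.005)&(P[...,2]<.03)).astype(np.uint8)
    for ct in cv2.findContours(m,cv2.RETR_EXTERNAL,cv2.CHAIN_APPROX_NONE)[0]:
        if cv2.contourArea(ct)<400: continue
        r=cv2.minAreaRect((ray(c,ct[:,0],.016)*1000)[:,:2].astype(np.float32))
        w=np.array([*r[0],16]);l=R.T@(w-np.array(s["position"])*1000)
        e=w[:2]-[566,140];print("world",np.round(w[:2]),"size",np.round(r[1]),"tool",np.round(l[:2]),"tray",np.round([e@[-.152,.988],e@[-.988,-.152]]))
E
python3 -m inch '{"translation":[[6,0,0],[6,0,0],[6,0,0],[6,0,0],[8,0,0],[8,0,0],[8,0,0],[8,0,0],[8,0,0],[8,0,0]],"turn":[[0,0,0],[0,0,0],[0,0,0],[0,0,0],[0,0,0],[0,0,0],[0,0,0],[0,0,0],[0,0,0],[0,0,0]],"fingers":[-0.4,-0.4,-0.4,-0.4,-0.4,-0.4,-0.4,-0.4,-0.4,-0.4]}'
python3 -m inch '{"translation":[[8,0,0],[8,0,0],[8,0,0],[8,0,0],[8,0,0],[8,0,0],[8,0,0],[8,0,0],[8,0,0],[8,0,0]],"turn":[[0,0,0],[0,0,0],[0,0,0],[0,0,0],[0,0,0],[0,0,0],[0,0,0],[0,0,0],[0,0,0],[0,0,0]],"fingers":[-0.4,-0.4,-0.4,-0.4,-0.4,-0.4,-0.4,-0.4,-0.4,-0.4]}'
python3 -c "
from h import *
go(610,193,13);wlook()"
```

```text
time: 11.23
position: [0.6468, -0.0583, 0.0134]
ee_rot: [0.656, 0.755, 0.0, 0.0]
contact_force: [0.1, -1.0, 0.7]
gripper_width: 0.298
finger_force: 0.3
time: 12.07
position: [0.6356, 0.0209, 0.0133]
ee_rot: [0.656, 0.755, -0.0, -0.0]
contact_force: [0.5, -0.5, 0.7]
gripper_width: 0.299
finger_force: 0.3
t12.1 pos [635.6  20.9  13.3] yaw 98.0 tilt [-0.  0. -1.] w0.30 F [ 0.5 -0.5  0.7] -> tool mm [174.   -1.5   0.3]
world [768. -12.] size [12. 57.] tool [-51. 127.] tray [-181. -177.]
world [635.  44.] size [47. 50.] tool [23.  2.] tray [-106.  -53.]
```

```bash
python3 -m inch '{"translation":[[8,0,0],[8,0,0],[8,0,0],[8,0,0],[8,0,0],[8,0,0],[8,0,0],[8,0,0],[8,0,0],[8,0,0]],"turn":[[0,0,0],[0,0,0],[0,0,0],[0,0,0],[0,0,0],[0,0,0],[0,0,0],[0,0,0],[0,0,0],[0,0,0]],"fingers":[-0.4,-0.4,-0.4,-0.4,-0.4,-0.4,-0.4,-0.4,-0.4,-0.4]}'
python3 -m inch '{"translation":[[8,0,0],[8,0,0],[8,0,0],[8,0,0],[8,0,0],[8,0,0],[8,0,0],[8,0,0],[8,0,0],[4,0,0]],"turn":[[0,0,0],[0,0,0],[0,0,0],[0,0,0],[0,0,0],[0,0,0],[0,0,0],[0,0,0],[0,0,0],[0,0,0]],"fingers":[-0.4,-0.4,-0.4,-0.4,-0.4,-0.4,-0.4,-0.4,-0.4,-0.4]}'
python3 -c "
from h import *
go(610,193,13);wlook()
p,d=ctrl.capture('wrist');cv2.imwrite('pics/w6.png',p[:,:,::-1])"
```

```text
time: 12.95
position: [0.6245, 0.1001, 0.0133]
ee_rot: [0.656, 0.755, 0.0, -0.0]
contact_force: [-0.4, 0.4, 0.1]
gripper_width: 0.3
finger_force: 0.1
time: 13.78
position: [0.6139, 0.1758, 0.0133]
ee_rot: [0.656, 0.755, 0.0, -0.0]
contact_force: [0.3, -0.1, -1.2]
gripper_width: 0.3
finger_force: 0.1
t13.8 pos [613.9 175.8  13.3] yaw 98.0 tilt [-0.  0. -1.] w0.30 F [ 0.3 -0.1 -1.2] -> tool mm [17.5 -1.4  0.3]
world [480. 162.] size [73. 16.] tool [   5. -134.] tray [35. 81.]
world [618. 195.] size [38. 46.] tool [18.  7.] tray [ 46. -60.]
world [547. 213.] size [41. 33.] tool [ 46. -61.] tray [75.  8.]
world [572. 214.] size [159. 119.] tool [ 43. -36.] tray [ 72. -17.]
```

View pics/w6.png

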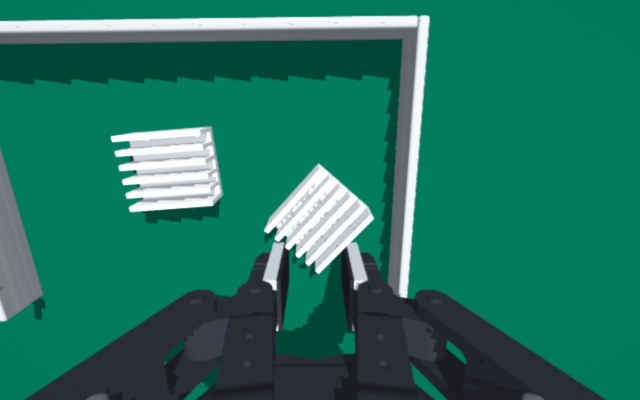

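The first sink lies flat at (165,170) and the second is cradled at (320,220), between it and the right wall. I'll nudge it 14 mm, then retreat to the third.

```bash
python3 -m inch '{"translation":[[4,0,0],[4,0,0],[4,0,0],[2,0,0],[0,0,0],[-4,0,0],[-10,0,0],[-10,0,0],[-10,0,0],[-10,0,0]],"turn":[[0,0,0],[0,0,0],[0,0,0],[0,0,0],[0,0,0],[0,0,0],[0,0,0],[0,0,0],[0,0,0],[0,0,0]],"fingers":[-0.4,-0.4,-0.4,-0.4,-0.4,-0.4,-0.4,-0.4,-0.4,-0.4]}'
python3 -m inch '{"translation":[[0,0,-20],[0,0,-20],[0,0,-20],[0,0,-20],[-20,0,0],[-30,0,0],[-30,0,0],[-30,0,0],[-30,0,0],[0,0,0]],"turn":[[0,0,0],[0,0,0],[0,0,0],[0,0,0],[0,0,0],[0,0,0],[0,0,0],[0,0,0],[0,0,0],[0,0,0]],"fingers":[-0.4,-0.4,-0.4,-0.4,-0.4,-0.4,-0.4,-0.4,-0.4,-0.4]}'
python3 -c "
from h import *
go(569.5,-247.5,13)"
```

```text
time: 14.72
position: [0.6186, 0.1432, 0.0133]
ee_rot: [0.657, 0.754, -0.0, 0.0]
contact_force: [-0.3, -0.2, 0.1]
gripper_width: 0.3
finger_force: 0.0
time: 15.55
position: [0.6387, -0.0008, 0.0935]
ee_rot: [0.658, 0.753, -0.001, 0.001]
contact_force: [-1.2, -0.9, -0.5]
gripper_width: 0.302
finger_force: 0.0
t15.6 pos [638.7  -0.8  93.5] yaw 97.7 tilt [ 0.001 -0.003 -1.   ] w0.30 F [-1.2 -0.9 -0.5] -> tool mm [-235.1 -101.7   81.1]
```

```bash
python3 -m inch '{"translation":[[-29,-13,0],[-29,-13,0],[-29,-13,0],[-29,-13,0],[-29,-13,0],[-29,-13,0],[-29,-12,0],[-28,-12,0],[0,0,0],[0,0,0]],"turn":[[0,0,0],[0,0,0],[0,0,0],[0,0,0],[0,0,0],[0,0,0],[0,0,0],[0,0,0],[0,0,0],[0,0,0]],"fingers":[-0.4,-0.4,-0.4,-0.4,-0.4,-0.4,-0.4,-0.4,-0.4,-0.4]}'
python3 -m inch '{"translation":[[0,0,0],[0,0,14],[0,0,14],[0,0,14],[0,0,14],[0,0,10],[0,0,8],[0,0,6],[0,0,0],[0,0,0]],"turn":[[0,0,0],[0,0,0],[0,0,0],[0,0,0],[0,0,0],[0,0,0],[0,0,0],[0,0,0],[0,0,0],[0,0,0]],"fingers":[-0.4,-0.4,-0.4,-0.4,-0.4,-0.4,-0.4,-0.4,-0.4,-0.4]}'
python3 -c "
from h import *
go(509,151,13);wlook()"
```

```text
time: 16.38
position: [0.5678, -0.2391, 0.0933]
ee_rot: [0.658, 0.753, 0.0, 0.0]
contact_force: [0.8, 0.7, -0.6]
gripper_width: 0.298
finger_force: 0.0
time: 17.22
position: [0.5688, -0.2365, 0.0133]
ee_rot: [0.656, 0.755, 0.0, -0.0]
contact_force: [-0.1, 0.2, 1.0]
gripper_width: 0.302
finger_force: 0.0
t17.2 pos [ 568.8 -236.5   13.3] yaw 98.0 tilt [-0.  0. -1.] w0.30 F [-0.1  0.2  1. ] -> tool mm [392.1  -5.4   0.4]
world [ 563. -198.] size [33. 37.] tool [39. -0.] tray [-334.   54.]
```

The third sink is dead centre, 39 mm ahead. I'll push it.

```bash
python3 -m inch '{"translation":[[3,0,0],[5,0,0],[6,0,0],[8,0,0],[8,0,0],[8,0,0],[8,0,0],[8,0,0],[8,0,0],[8,0,0]],"turn":[[0,0,0],[0,0,0],[0,0,0],[0,0,0],[0,0,0],[0,0,0],[0,0,0],[0,0,0],[0,0,0],[0,0,0]],"fingers":[-0.4,-0.4,-0.4,-0.4,-0.4,-0.4,-0.4,-0.4,-0.4,-0.4]}'
python3 -m inch '{"translation":[[8,0,0],[8,0,0],[8,0,0],[8,0,0],[8,0,0],[8,0,0],[8,0,0],[8,0,0],[8,0,0],[8,0,0]],"turn":[[0,0,0],[0,0,0],[0,0,0],[0,0,0],[0,0,0],[0,0,0],[0,0,0],[0,0,0],[0,0,0],[0,0,0]],"fingers":[-0.4,-0.4,-0.4,-0.4,-0.4,-0.4,-0.4,-0.4,-0.4,-0.4]}'
python3 -m inch '{"translation":[[8,0,0],[8,0,0],[8,0,0],[8,0,0],[8,0,0],[8,0,0],[8,0,0],[8,0,0],[8,0,0],[8,0,0]],"turn":[[0,0,0],[0,0,0],[0,0,0],[0,0,0],[0,0,0],[0,0,0],[0,0,0],[0,0,0],[0,0,0],[0,0,0]],"fingers":[-0.4,-0.4,-0.4,-0.4,-0.4,-0.4,-0.4,-0.4,-0.4,-0.4]}'
python3 -c "
from h import *
go(509,151,13);wlook()"
```

```text
time: 18.1
position: [0.5589, -0.1665, 0.0133]
ee_rot: [0.656, 0.755, 0.0, 0.0]
contact_force: [0.1, -0.7, -0.1]
gripper_width: 0.298
finger_force: 0.3
time: 18.93
position: [0.5478, -0.0874, 0.0133]
ee_rot: [0.656, 0.755, 0.0, 0.0]
contact_force: [-0.2, 0.5, 1.0]
gripper_width: 0.299
finger_force: 0.4
time: 19.77
position: [0.5367, -0.0081, 0.0133]
ee_rot: [0.656, 0.755, -0.0, -0.0]
contact_force: [0.3, -0.2, 0.2]
gripper_width: 0.296
finger_force: 0.3
t19.8 pos [536.7  -8.1  13.3] yaw 98.0 tilt [-0.  0. -1.] w0.30 F [ 0.3 -0.2  0.2] -> tool mm [161.4  -5.4   0.3]
world [398. -98.] size [29.  7.] tool [ -70. -150.] tray [-210.  202.]
world [533.  14.] size [47. 50.] tool [23. -1.] tray [-119.   52.]
```

```bash
python3 -m inch '{"translation":[[8,0,0],[8,0,0],[8,0,0],[8,0,0],[8,0,0],[8,0,0],[8,0,0],[8,0,0],[8,0,0],[8,0,0]],"turn":[[0,0,0],[0,0,0],[0,0,0],[0,0,0],[0,0,0],[0,0,0],[0,0,0],[0,0,0],[0,0,0],[0,0,0]],"fingers":[-0.4,-0.4,-0.4,-0.4,-0.4,-0.4,-0.4,-0.4,-0.4,-0.4]}'
python3 -m inch '{"translation":[[8,0,0],[8,0,0],[8,0,0],[8,0,0],[8,0,0],[8,0,0],[8,0,0],[8,0,0],[8,0,0],[6,0,0]],"turn":[[0,0,0],[0,0,0],[0,0,0],[0,0,0],[0,0,0],[0,0,0],[0,0,0],[0,0,0],[0,0,0],[0,0,0]],"fingers":[-0.4,-0.4,-0.4,-0.4,-0.4,-0.4,-0.4,-0.4,-0.4,-0.4]}'
python3 -c "
from h import *
go(509,151,13);wlook()
p,d=ctrl.capture('wrist');cv2.imwrite('pics/w7.png',p[:,:,::-1])"
```

```text
time: 20.65
position: [0.5256, 0.0711, 0.0133]
ee_rot: [0.656, 0.755, 0.0, -0.0]
contact_force: [-0.2, -1.2, -0.8]
gripper_width: 0.298
finger_force: 0.1
time: 21.48
position: [0.5147, 0.1485, 0.0133]
ee_rot: [0.656, 0.755, 0.0, -0.0]
contact_force: [-0.2, -0.6, 0.4]
gripper_width: 0.301
finger_force: 0.1
t21.5 pos [514.7 148.5  13.3] yaw 98.0 tilt [-0.  0. -1.] w0.30 F [-0.2 -0.6  0.4] -> tool mm [ 3.2 -5.3  0.3]
world [512. 163.] size [45. 50.] tool [14. -1.] tray [31. 50.]
world [609. 212.] size [39. 40.] tool [ 49. 102.] tray [ 64. -53.]
world [545. 212.] size [38. 32.] tool [59. 39.] tray [74. 10.]
world [467. 190.] size [  9. 122.] tool [ 48. -42.] tray [64. 90.]
```

View pics/w7.png

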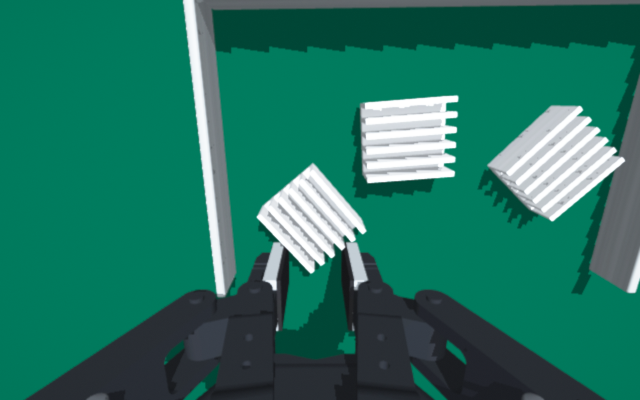

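All three sinks are inside, at (310,218), (408,138) and (555,162), and the third one's rear corner is past the mouth. I'll back off, rise and check.

```bash
python3 -m inch '{"translation":[[-3,0,0],[-6,0,0],[-10,0,0],[-10,0,0],[-10,0,0],[-10,0,0],[0,0,-20],[0,0,-20],[0,0,-20],[0,0,-20]],"turn":[[0,0,0],[0,0,0],[0,0,0],[0,0,0],[0,0,0],[0,0,0],[0,0,0],[0,0,0],[0,0,0],[0,0,0]],"fingers":[-0.4,-0.4,-0.4,-0.4,-0.4,-0.4,-0.4,-0.4,-0.4,-0.4]}'
python3 -m inch '{"translation":[[-25,0,-10],[-25,0,-10],[-25,0,-10],[-25,0,-10],[-25,0,-10],[-25,0,-10],[-25,0,-10],[0,0,0],[0,0,0],[0,0,0]],"turn":[[0,0,0],[0,0,0],[0,0,0],[0,0,0],[0,0,0],[0,0,0],[0,0,0],[0,0,0],[0,0,0],[0,0,0]],"fingers":[-0.4,-0.4,-0.4,-0.4,-0.4,-0.4,-0.4,-0.4,-0.4,-0.4]}'
python3 -c "
from h import *
go(509,151,13);wlook()
p,d=ctrl.capture('top');cv2.imwrite('pics/t2.png',p[:,:,::-1])"
```

```text
time: 22.42
position: [0.5217, 0.0977, 0.094]
ee_rot: [0.657, 0.754, -0.0, -0.0]
contact_force: [0.3, 0.0, -0.0]
gripper_width: 0.298
finger_force: 0.0
time: 23.25
position: [0.5453, -0.0747, 0.1629]
ee_rot: [0.657, 0.754, -0.0, -0.001]
contact_force: [-0.1, 0.1, -0.1]
gripper_width: 0.299
finger_force: 0.0
t23.2 pos [545.3 -74.7 162.9] yaw 97.9 tilt [-0.001  0.001 -1.   ] w0.30 F [-0.1  0.1 -0.1] -> tool mm [228.4  -4.9 150.1]
world [749. -33.] size [50. 37.] tool [ 13. 207.] tray [-199. -154.]
```

View pics/t2.png

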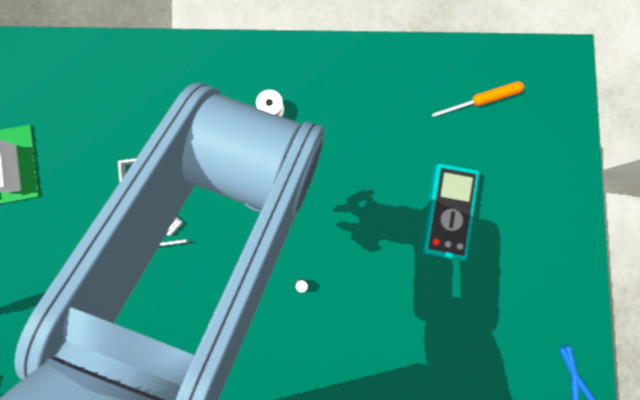

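The reel (270,103), capacitor (302,286) and meter (452,212) have not moved. The arm hides the tray here, so I'll check the sinks numerically from the side camera.

```bash
python3 -c "
from h import *
c=cal('side');p,d=ctrl.capture('side');P=pts(c,d);e=P[...,:2]*1000-[566,140]
x=e@[-.152,.988];y=e@[-.988,-.152];z=P[...,2]*1000
m=((z>10)&(z<30)&(x>-30)&(x<112)&(abs(y)<82)).astype(np.uint8)
n,l,st,_=cv2.connectedComponentsWithStats(m)
for i in range(1,n):
    k=l==i
    if k.sum()>15: print(k.sum(),'x',np.percentile(x[k],[2,50,98]).round(),'y',np.percentile(y[k],[2,50,98]).round(),'z98',np.percentile(z[k],98).round())
"
```

```text
190 x [20. 56. 91.] y [-10.  27.  68.] z98 19.0
86 x [44. 61. 82.] y [-77. -56. -35.] z98 18.0
```

```bash
python3 -c "
from plant import ctrl
print(ctrl.hand_in())"
```

```text
the job is handed in; nothing more can be done
None
```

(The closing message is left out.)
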